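Dress a polishing handpiece and hang it on the crowded rack

ROBOT

A 6-joint arm with a two-finger parallel gripper is mounted at the origin on the work surface. World frame = base frame: x ahead of the robot, y to its left, z up, the work surface at z = 0. Lengths are in m, angles in degrees, forces in N, time in s.
With the tool pointing down it reaches from about 0.375 to 0.75 m from the base axis. Payload 9 kg.
Tool frame: the origin (TCP) lies where the fingers leave the gripper's body, on its centre line; the fingertips stand 73 mm ahead of it and the grasp point (between the pads) lies 54 mm ahead of it (robot.tip_reach is the distance from the TCP to the fingertips, in m); z points along the fingers, y is the line along which they close (so a half turn about z gives the same grasp; the last joint's range is limited). The gripper opens to 85 mm and grips with 20 to 120 N. Pads are 22 mm wide; open, the fingers measure 114 mm over their backs; the gripper's body (76 mm by 85 mm) begins 54 mm behind the grasp point. The pads swing forward as they close: fully open they stand 13 mm farther back than shut.
Start: joints at [-82.718, 5.964, 5.575, 89.605, 0, 77.527], TCP at [0.203, -0.565, 0.304] pointing down, gripper open.
Joint ranges: [-171.21, 171.21], [-48.23, 106.86], [-62.78, 66.21], [-105.2, 120.99], [-86.42, 89.51], [-180, 180]. Speed limits (degrees/s): [127.2, 127.2, 147.25, 180, 180, 180].

INTERFACE

Orientations are given as [roll, pitch, yaw] about the fixed x, y, z axes, in that order (R = Rz(yaw) Ry(pitch) Rx(roll)).
In Python, from plant import robot gives the robot as it stands. Calls block until the motion is done:
- robot.move_pose(position, orientation): joint-space move of the TCP to a pose.
- robot.line_to(position, vel=0.15, rotation=None, guard=None): straight line of the TCP; rotation=None keeps the orientation; vel is the mean speed in m/s. With guard (N) it stops when the force on the tool has changed by that much, and returns True; else False.
- robot.goto_joints(angles): joint-space move.
- robot.set_gripper(opening): finger opening in m; the grip force is fixed at half the most; returns when the fingers have stopped.
- robot.pause(seconds).
- robot.ik(position, orientation): joint angles nearest the present ones, or None.
- robot.observe(): the state.
- robot.grab_frame(name): name is "scene" or "top"; returns the picture (420x560x3 uint8, blue, green, red); there is no depth.
- robot.get_calibration(name): a dict with "vertical_fov" (degrees; the focal length in pixels is half the picture's height over the tangent of half this angle, whatever the lens; pixels are square), "cx", "cy" (the principal point, pixels), "rvec" (rotation vector, rad) and "tvec" (3), from world to camera coordinates, as OpenCV has them. Camera axes: x right, y down, z forward; pixel columns grow to the right and rows downward; lengths in m; the calibration is good to about 2 mm. A picture is of the moment at which its call begins. get_calibration takes no time and is no camera call.
A pose or a line that the arm cannot do raises robot.IKError and nothing moves.
- robot.job_done(): hands the job in; it is judged then, once.
The state is a dict: "time": time; "q": joint angles; "qvel": joint speeds; "joint_torque": joint torques, N m; "tool_pos": TCP position; "tcp_rot": TCP orientation; "ft_force": force on the tool from outside, world axes, zero at the start; "torque": the same for the moment, N m; "gripper_width": finger opening in m; "gripper_force": force on a finger pad.
Only numpy, scipy, OpenCV 4.12 (cv2) and the standard library are available. Lean on these libraries where they do the work, as an engineer would, in place of code of your own. Each camera call takes 0.05 s, during which the arm holds its last target. There are 200 camera calls.

TASK

In this dental lab, fit the bullet-shaped felt polishing point from the wooden block fully home into the open chuck on top of the handpiece that stands in the grey bench stand. Then hang the handpiece, with the point still in it, upright by its collar on the one empty hook pair of the rack and let go. Do not disturb the tools hanging beside it, the other two points in the block, or the plaster jaw model.

Things in the scene. Friction and masses are not known exactly. Their poses are not given: they have to be found in the camera images.
- bullet: Grey felt point with a bullet-shaped head, upright in a hole of the block. Origin on its axis at the underside of its steel flange (level with the block top at the start), z up. Above it: flange 16 mm wide, 3 mm thick; felt cylinder 20 mm wide from 3 to 14 mm, then tapering to a round tip at 23.5 mm. Below: 8 mm shank, 15 mm long, chamfered. 20 g.
- handpiece: Aluminium handpiece, loose and upright in the stand, round about z (up). Origin on its axis under its black collar (38 mm wide, 0 to 6 mm). Above: aluminium grip 24 mm wide, 6 to 26 mm (hold it here); dark chuck 22 mm wide, 26 to 43 mm, open on top. Below: 18 mm shank, 80 mm long. About 0.2 kg. In the stand the origin is 85 mm above the bench and must rise 60 mm to come out.
- chuck_mouth (a point): Centre of the open chuck mouth, on the handpiece axis 43 mm above its origin. The hole is 11 mm in diameter and 16 mm deep; a seated point's flange rests on the mouth, its origin here.
- hook_free: The only empty pair of steel hooks on the rack: two parallel 6 mm bars with a 24 mm gap, pointing along its -x, their upturned tips 11 mm above the seat and 29 mm ahead of the origin. Fixed. Origin: seat point midway between the bars, level with their tops, 160 mm above the bench: a hung tool's axis and collar underside lie here. One of the two middle places, neighbours 74 mm away on both sides.
- rack: Tool rack, fixed: an aluminium rail 380 mm long along its y axis, 26 mm high, top edge 166 mm above the bench, on two posts; origin on the bench under the line of the hook seats. The four hook pairs lie at -111, -37, 37 and 111 mm along its y; they point along its -x. The rail and hook plates reach forward to x = 21 mm.
- hung_a: Hanging neighbour, origin on its axis at the underside of its 38 mm collar, z up; 18 mm shank reaches 80 mm below the origin. Must be left hanging undisturbed. Its top, with a small felt wheel, is 48 mm above the origin.
- hung_b: Hanging neighbour, origin on its axis at the underside of its 38 mm collar, z up; 18 mm shank reaches 80 mm below the origin. Must be left hanging undisturbed. Wooden handle, 27 mm diameter, top 51 mm above the origin.
- hung_c: Hanging neighbour, origin on its axis at the underside of its 38 mm collar, z up; 18 mm shank reaches 80 mm below the origin. Must be left hanging undisturbed. Grey grip, top 50 mm above the origin.
- stand: Grey plastic bench stand, 70 x 70 x 65 mm, fixed, origin under its centre; a 21 mm hole, 60 mm deep, in its top holds the handpiece. Stand and block may swap sides.
- block: Wooden block, 50 x 140 x 30 mm (long along its y), fixed, origin under its centre; three 11 mm holes, 20 mm deep, at -45, 0 and 45 mm along its y hold the three points in any order.
- wheel: Other point in the block: flat felt wheel, 28 mm diameter, 6 mm thick, top 9 mm above the block. Leave it alone.
- pencil: Other point in the block: slim felt pencil, 9 mm diameter, top 24 mm above the block. Leave it alone.
- model: Plaster jaw model, 50 x 60 mm, 39 mm high, loose on the bench between stand and block, origin under its centre. Leave it alone.

How it is judged (in metres and radians):
On the way, in this order (a step that is already met when the one before it is completed fails the run):
1. the bullet-shaped point sits fully home in the chuck of the handpiece (horizontal distance between bullet and chuck_mouth below 0.006 m and z of bullet in the frame of handpiece between 0.038 and 0.047 m and angle between the z axis of bullet and the z axis of handpiece, either way round below 0.15 rad), for 0.2 s.
2. the handpiece, with the point in it, hangs on the empty hook pair (all of step 1 and horizontal distance between handpiece and hook_free below 0.012 m and z of handpiece in the frame of hook_free between -0.005 and 0.005 m and angle between handpiece's own z axis and vertical below 0.12 rad), for 0.2 s.
At the end, for the whole second after the job is handed in: Point in the chuck: flange within 6 mm of the mouth's centre, -5 to +4 mm in height, axes within 0.15 rad. Handpiece on the empty hook pair: within 12 mm sideways, 5 mm in height, tilt under 0.12 rad. Neighbours within 12 mm of their start, tilt under 0.15 rad. All at rest (0.02 m/s) (all of step 2 and distance of each of hung_a, hung_b, hung_c from where it was at the start of the episode below 0.012 m and angle between each of hung_a, hung_b, hung_c's own z axis and vertical below 0.15 rad and linear speed of each of handpiece, bullet, hung_a, hung_b, hung_c below 0.02 m/s); the robot touches nothing.
It fails at once if a neighbour on the rack is knocked (moved over 15 mm or tipped over 0.3 rad) (distance of any of hung_a, hung_b, hung_c from where it was at the start of the episode above 0.015 m or angle between any of hung_a, hung_b, hung_c's own z axis and vertical above 0.3 rad).
It fails at once if another point in the block is moved over 15 mm (distance of any of wheel, pencil from where it was at the start of the episode above 0.015 m).
It fails at once if the jaw model is moved over 20 mm (distance of model from where it was at the start of the episode above 0.02 m).
It also fails if it takes over 72 s, if anything falls off the work surface, if the arm or the gripper's body presses on something with over 40 N, if the wrist force passes 120 N, or if a joint passes its speed limit or range.

## Working session

There is one attempt and no reset: what is moved stays moved. The work goes in short steps, each a Python script; the robot and the scene stay as the last script left them, time stands still between calls to the robot, and variables do not carry over. Pictures are saved under pics/ and viewed, at most 10 in all, crops included, and the job is handed in when it is done.

```bash
ls; mkdir -p pics; python3 - <<'E'
from plant import robot
import cv2
for n in("scene","top"):
    cv2.imwrite(f"pics/{n}0.png",robot.grab_frame(n)); print(n,robot.get_calibration(n))
o=robot.observe();print(o)
E
```

```text
pics
scene {'vertical_fov': 44.022884141439434, 'cx': 278.62345711786577, 'cy': 213.2174115675268, 'rvec': array([ 2.34681951,  1.15192825, -0.32595513]), 'tvec': array([-0.334526  , -0.30667131,  1.4185437 ])}
top {'vertical_fov': 51.94340306938728, 'cx': 282.6509716807678, 'cy': 205.87280800558662, 'rvec': array([ 2.19629282, -2.13138849,  0.22099559]), 'tvec': array([-0.04376097,  0.57716849,  0.79529631])}
{'time': 0.1, 'q': array([-8.27177974e+01,  5.99752045e+00,  5.53335803e+00,  8.96042410e+01,
       -4.23220854e-04,  7.75271244e+01]), 'qvel': array([ 0.01784788, -0.10382048,  0.04474509,  0.04758158, -0.00453709,
       -0.02287439]), 'joint_torque': array([ 5.73088095e-03, -5.58211076e+01,  5.04717135e+01,  1.32167272e-02,
       -2.24285009e-04, -6.36242802e-06]), 'tool_pos': array([ 0.20278546, -0.56447966,  0.30319399]), 'tcp_rot': array([-1.79933120e+02, -1.43603637e-02,  1.97550701e+01]), 'ft_force': array([-0.47154943, -0.76645697, -0.38822201]), 'torque': array([-0.02521114, -0.00883013,  0.0138763 ]), 'gripper_force': 0.0, 'gripper_width': 0.08501022287703601}
```

View pics/scene0.png

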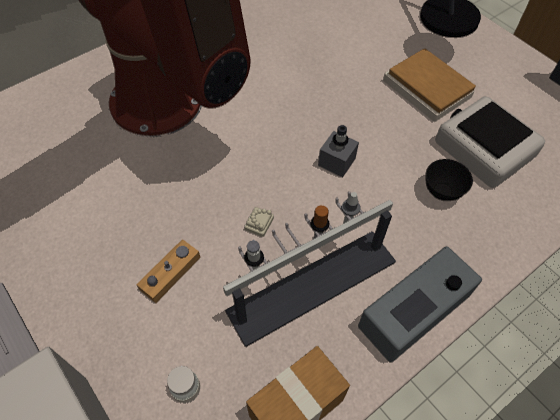

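View pics/top0.png

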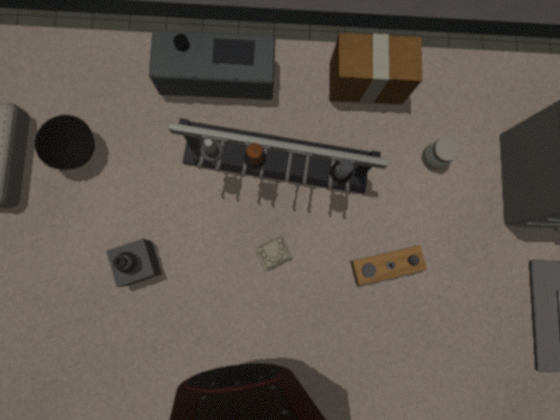

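The top view shows the handpiece in its stand at about (125,262), the block with its points at (369,270), (391,265) and (413,260), the jaw model at (273,253), and the free hooks at about (297,165) in the rack. I'll zoom in on these.

```bash
python3 - <<'E'
import cv2,numpy as np
t=cv2.imread("pics/top0.png");s=cv2.imread("pics/scene0.png")
def c(i,x,y,w,h,k): 
    return cv2.convertScaleAbs(cv2.resize(i[y:y+h,x:x+w],None,fx=k,fy=k,interpolation=cv2.INTER_CUBIC),alpha=1.6)
A=np.vstack([np.hstack([c(t,345,240,90,50,4),c(t,95,235,70,50,4)]),c(t,165,115,230,100,640/230)[:,:640]])
B=np.vstack([np.hstack([c(s,130,235,80,70,4),c(s,310,115,55,70,4)]),c(s,220,185,180,108,3)[:,:540]])
cv2.imwrite("pics/A.png",A);cv2.imwrite("pics/B.png",B);print(A.shape,B.shape)
E
```

```text
(478, 640, 3) (604, 540, 3)
```

View pics/A.png

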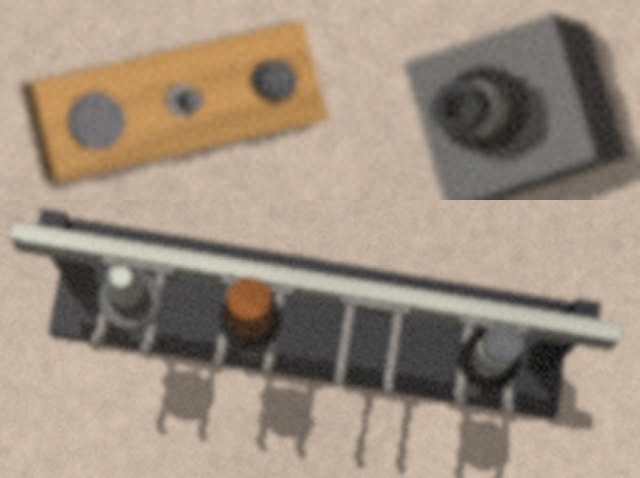

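View pics/B.png

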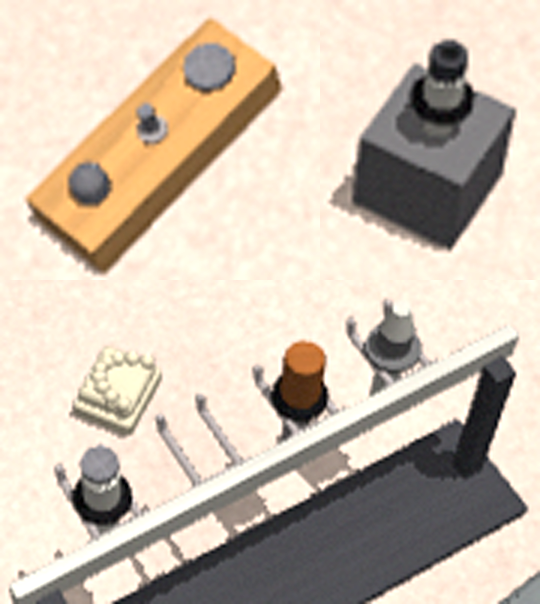

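The bullet is the dark round felt at about (413,260) in the top view and (152,281) in the scene view. The free hook tips are at about (287.5,181.5) and (305,182.5) in the top view, and (274,233) and (287,225) in the scene view. Next I triangulate them.

```bash
cat > h.py <<'E'
import cv2,numpy as np
from plant import robot
def cam(n):
    c=robot.get_calibration(n);f=210/np.tan(np.radians(c["vertical_fov"]/2))
    R=cv2.Rodrigues(c["rvec"])[0];K=np.array([[f,0,c["cx"]],[0,f,c["cy"]],[0,0,1]])
    return K,R,np.array(c["tvec"])
C={n:cam(n) for n in("top","scene")}
def plane(n,p,z):
    K,R,t=C[n];d=R.T@np.linalg.inv(K)@[p[0],p[1],1];o=-R.T@t
    return o+d*(z-o[2])/d[2]
def tri(pt,ps):
    P=[C[n][0]@np.c_[C[n][1],C[n][2]] for n in("top","scene")]
    X=cv2.triangulatePoints(*P,np.float64(pt),np.float64(ps)).ravel();return X[:3]/X[3]
def proj(n,X):
    K,R,t=C[n];return cv2.projectPoints(np.float64(X).reshape(-1,3),cv2.Rodrigues(R)[0],t,K,None)[0].reshape(-1,2)
E
python3 - <<'E'
from h import *
np.set_printoptions(precision=4,suppress=True)
im={"top":cv2.imread("pics/top0.png"),"scene":cv2.imread("pics/scene0.png")}
# orange blobs: block + dark felts inside its hull
bb={"top":(345,240,90,50),"scene":(130,235,80,70)}
F={}
for n in im:
    x,y,w,h=bb[n];c=im[n][y:y+h,x:x+w].astype(int)
    m=((c[...,2]-c[...,0])>38).astype(np.uint8)
    cn=max(cv2.findContours(m,0,2)[0],key=cv2.contourArea);hu=cv2.convexHull(cn)
    q=cv2.approxPolyDP(hu,4,True).reshape(-1,2)+[x,y];print(n,"hull",q.tolist())
    ins=np.zeros_like(m);cv2.fillConvexPoly(ins,hu,1);ins=cv2.erode(ins,np.ones((3,3)))
    d=((c[...,2]-c[...,0])<22).astype(np.uint8)&ins
    k,l,st,ce=cv2.connectedComponentsWithStats(d)
    for i in range(1,k):
        if st[i,4]>15: print(n,st[i].tolist(),ce[i]+[x,y])
T=lambda a,b:print(tri(a,b))
print("bullet");T((413.3,260),(152.5,280.7))
print("mouth");T((121.3,260.8),(342,127.5));print(plane("top",(121.3,260.8),.128),plane("scene",(342,127.5),.128))
print("tips");L=((287.5,181.5),(274,233.3));R_=((304.8,182.6),(287,225))
T((287.5,181.5),(287,225));T((304.8,182.6),(274,233.3))
print("orange top",plane("top",(255.2,150.2),.211),plane("scene",(220+305/3,185+73/3),.211))
print("c top",plane("top",(165+505/2.783,115+142/2.783),.21),plane("scene",(220+99/3,185+182/3),.21))
print("rail top ends front top view",plane("top",(165+14/2.783,115+42/2.783),.166),plane("top",(165+617/2.783,115+142/2.783),.166))
E
```

```text
top hull [[420, 246], [426, 269], [358, 283], [354, 260]]
top [63, 16, 11, 9, 76] [413.0658 259.6974]
top [42, 22, 8, 7, 41] [390.2439 264.6829]
top [17, 24, 14, 13, 141] [368.7234 269.9007]
scene hull [[182, 239], [199, 257], [155, 301], [136, 284]]
scene [46, 11, 13, 12, 116] [181.7672 251.4138]
scene [34, 26, 8, 10, 49] [167.2653 265.9592]
scene [17, 41, 10, 10, 77] [151.8442 280.5714]
bullet
[ 0.4809 -0.2851  0.0395]
mouth
[0.4627 0.2464 0.1359]
[0.4622 0.2479 0.128 ] [0.4582 0.2526 0.128 ]
tips
[ 0.6027 -0.0263  0.1637]
[ 0.6017 -0.0567  0.162 ]
orange top [0.6403 0.0275 0.211 ] [0.638  0.0299 0.211 ]
c top [ 0.6205 -0.1189  0.21  ] [ 0.6213 -0.119   0.21  ]
rail top ends front top view [0.6824 0.1731 0.166 ] [ 0.6345 -0.1972  0.166 ]
```

```bash
python3 - <<'E'
from h import *
np.set_printoptions(precision=4,suppress=True)
px={"bullet":((413.07,259.7),(151.84,280.57),.042),"pencil":((390.24,264.68),(167.27,265.96),.04),"wheel":((368.72,269.9),(181.77,251.41),.038)}
W={}
for k,(a,b,z) in px.items():
    A,B=plane("top",a,z),plane("scene",b,z);W[k]=(A+B)/2;print(k,A,B,tri(a,b))
d=W["bullet"]-W["wheel"];print("dist",np.linalg.norm(d),"yaw",np.degrees(np.arctan2(d[1],d[0])))
for pt in [(420,246),(426,269),(358,283),(354,260)]: print(plane("top",pt,.03))
y=np.degrees(np.arctan2(d[1],d[0]))
for a in (y,y+180):
    print(a,robot.ik([W["bullet"][0],W["bullet"][1],.2],[180,0,a]))
t=cv2.imread("pics/top0.png");s=cv2.imread("pics/scene0.png")
f=lambda i,x,y:cv2.convertScaleAbs(cv2.resize(i[y:y+40,x:x+40],None,fx=10,fy=10,interpolation=cv2.INTER_CUBIC),alpha=2.2)
cv2.imwrite("pics/C.png",np.hstack([f(t,105,240),f(s,322,117)]))
E
```

```text
bullet [ 0.4812 -0.2841  0.042 ] [ 0.4813 -0.286   0.042 ] [ 0.4808 -0.2855  0.0401]
pencil [ 0.4704 -0.2394  0.04  ] [ 0.4707 -0.2425  0.04  ] [ 0.4697 -0.2415  0.0368]
wheel [ 0.4592 -0.1975  0.038 ] [ 0.4587 -0.199   0.038 ] [ 0.4587 -0.1984  0.0372]
dist 0.08973396899457181 yaw -75.59192256319226
[ 0.5091 -0.303   0.03  ]
[ 0.4641 -0.314   0.03  ]
[ 0.4335 -0.1782  0.03  ]
[ 0.4778 -0.1703  0.03  ]
-75.59192256319226 [ -44.0377   -0.7693  -12.1446   78.6247    0.     -148.4458]
104.40807743680774 [-44.0377  -0.7693 -12.1446  78.6247   0.      31.5542]
```

View pics/C.png

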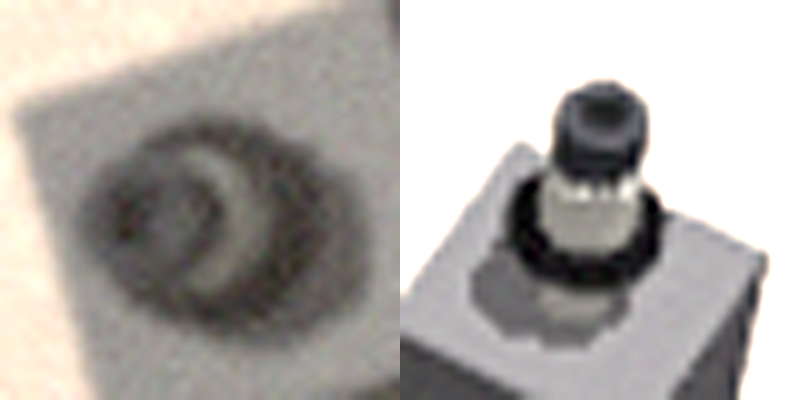

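The mouth is at about (120.2,261.4) in the top view and (342.0,128.0) in the scene view. The collar ellipse is centred at about (379.9−40, 139.7) in the scene view. Now I grasp the bullet.

```bash
python3 - <<'E'
from h import *
np.set_printoptions(precision=4,suppress=True)
a,b=(120.2,261.4),(342.05,128)
print(tri(a,b),plane("top",a,.128),plane("scene",b,.128))
print("collar",plane("scene",(322+18.4-.45,117+23-.45),.088),plane("top",(105+20-.45,240+22.5-.45),.088))
B=np.array([.4812,-.2852]);yaw=104.4
robot.move_pose([*B,.20],[180,0,yaw])
robot.set_gripper(.05)
print(robot.line_to([*B,.033+.073],vel=.1,guard=8))
print(robot.observe()["tool_pos"])
robot.set_gripper(.0)
o=robot.observe();print(o["gripper_width"],o["gripper_force"],o["ft_force"],o["tool_pos"],o["time"])
print(robot.line_to([*B,.20],vel=.1))
o=robot.observe();print(o["gripper_width"],o["gripper_force"],o["ft_force"],o["time"])
for n in C: cv2.imwrite(f"pics/{n}1.png",robot.grab_frame(n))
E
```

```text
[0.4614 0.249  0.1314] [0.4612 0.2496 0.128 ] [0.4594 0.2516 0.128 ]
collar [0.4596 0.2507 0.088 ] [0.4609 0.2546 0.088 ]
False
[ 0.4816 -0.2856  0.1068]
0.016763631368351975 58.6283231433481 [-1.1824  0.8022  5.6302] [ 0.4815 -0.2855  0.1068] 3.55
False
0.01704149487014975 58.58743753284216 [-1.4454 -0.3641 -0.29  ] 4.6417
```

```bash
python3 - <<'E'
from h import *
print(proj("scene",[.4812,-.2852,.14]),proj("top",[.4812,-.2852,.14]))
o=[]
for n in("top","scene"):
    p=proj(n,[.4812,-.2852,.14])[0].astype(int);i=cv2.imread(f"pics/{n}1.png")
    x,y=p-30;o.append(cv2.convertScaleAbs(cv2.resize(i[y:y+60,x:x+60],(400,400),interpolation=cv2.INTER_CUBIC),alpha=1.8))
cv2.imwrite("pics/D.png",np.hstack(o))
E
```

```text
[[142.01686549 258.76872084]] [[433.60290544 258.05232548]]
```

View pics/D.png

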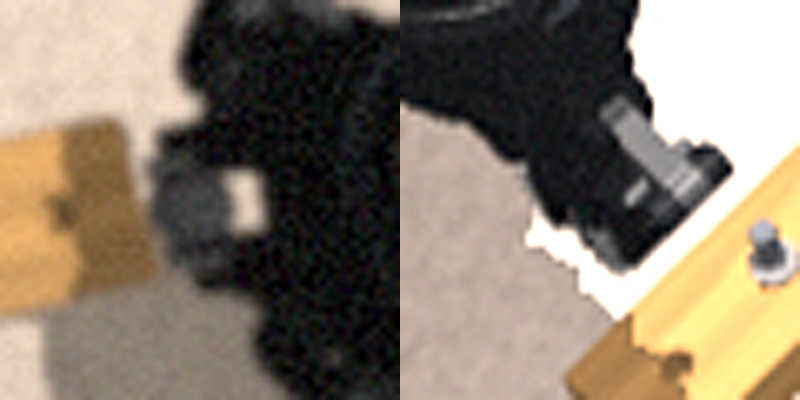

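```bash
python3 - <<'E'
from h import *
np.set_printoptions(precision=4,suppress=True)
for n in C: print(n,-C[n][1].T@C[n][2])
M=np.array([.4604,.2504])
c=(-C["scene"][1].T@C["scene"][2])[:2]-M;yaw=np.degrees(np.arctan2(c[1],c[0]));print(yaw)
robot.line_to([.4812,-.2852,.255],vel=.15)
for y in (yaw+180,yaw):
    q=robot.ik([*M,.245],[180,0,y]);print(y,q)
    if q is not None and abs(q[5])<175: Y=y;break
robot.line_to([*M,.255],vel=.18,rotation=[180,0,Y])
robot.line_to([*M,.237],vel=.1)
robot.pause(.3)
o=robot.observe();print(o["gripper_width"],o["tool_pos"],o["tcp_rot"],o["time"])
r=[]
for n in("top","scene"):
    i=robot.grab_frame(n);cv2.imwrite(f"pics/{n}2.png",i)
    p=proj(n,[*M,.15])[0].astype(int);x,y=p-25;print(n,x,y)
    r.append(cv2.convertScaleAbs(cv2.resize(i[y:y+50,x:x+50],(400,400),interpolation=cv2.INTER_CUBIC),alpha=2.2))
cv2.imwrite("pics/E.png",np.hstack(r))
E
```

```text
top [0.449  0.0136 0.8751]
scene [ 1.0047 -0.3637  1.0375]
-48.44823511434797
131.55176488565203 [ 14.2236  -7.555  -13.9474  83.6076   0.      62.6719]
0.017121087960766893 [0.4606 0.2505 0.2375] [179.9658   0.0154 131.5501] 9.0167
top 90 236
scene 317 96
```

View pics/E.png

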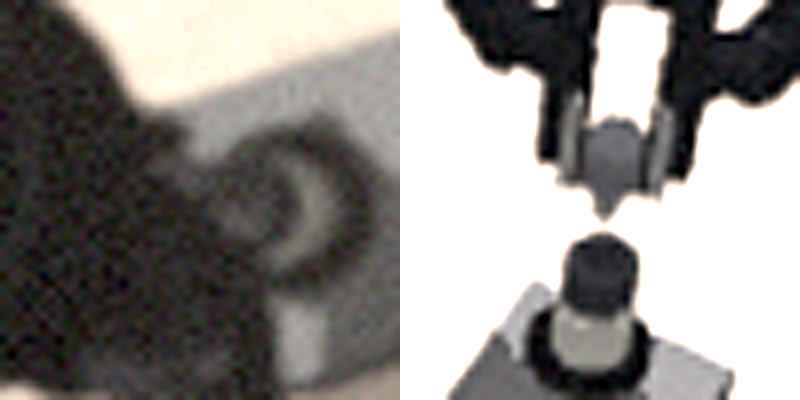

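The scene crop shows the bullet held straight, with the shank tip at about (392.2,122.7). That is nearly in line with the chuck axis (mouth at about (392,128) in the full image). I'll compare by ray casting.

```bash
python3 - <<'E'
from h import *
np.set_printoptions(precision=4,suppress=True)
px=lambda X,Y:(317+X/8-.45,96+Y/8-.45)
print("shank tip",plane("scene",px(605,216),.1457),"head mid",plane("scene",px(613,150),.172))
print("mouth",plane("scene",px(602,254),.128),plane("scene",(342.05,128),.128))
print(proj("scene",[[.4604,.2504,z] for z in (.088,.128,.1457,.172,.184)]))
i=cv2.imread("pics/scene2.png");x,y=317,96
E
```

```text
shank tip [0.5276 0.3416 0.1457] head mid [0.5253 0.3399 0.172 ]
mouth [0.5281 0.3446 0.128 ] [0.4594 0.2516 0.128 ]
[[340.0902 139.8081]
 [341.9219 128.4969]
 [342.7657 123.2858]
 [344.0597 115.295 ]
 [344.6667 111.5466]]
```

```bash
python3 - <<'E'
from h import *
np.set_printoptions(precision=4,suppress=True)
px=lambda X,Y:(317+(X-400)/8-.45,96+Y/8-.45)
print("shank tip",plane("scene",px(605,218),.1457),"head mid",px(613,155))
print("mouth",px(602,254),plane("scene",px(602,254),.128))
M=np.array([.4604,.2504])
o=robot.observe();f0=o["ft_force"]
g=robot.line_to([*M,.128+.0768],vel=.03,guard=6)
o=robot.observe();print(g,o["tool_pos"],o["ft_force"]-f0,o["torque"],o["gripper_width"],o["time"])
cv2.imwrite("pics/scene3.png",robot.grab_frame("scene"))
E
```

```text
shank tip [0.4585 0.2503 0.1457] head mid (343.175, 114.925)
mouth (341.8, 127.3) [0.4575 0.2526 0.128 ]
False [0.4604 0.2504 0.2049] [ 0.1236 -0.7819 -0.3411] [0.0102 0.0029 0.0331] 0.016946660373594692 10.3417
```

```bash
python3 - <<'E'
from h import *
M=np.array([.4604,.2504])
g=robot.line_to([*M,.2015],vel=.02,guard=8)
o=robot.observe();print(g,o["tool_pos"],o["ft_force"],o["gripper_width"],o["time"])
i=robot.grab_frame("scene")
cv2.imwrite("pics/F.png",cv2.convertScaleAbs(cv2.resize(i[100:150,317:367],(500,500),interpolation=cv2.INTER_CUBIC),alpha=2.2))
E
```

```text
True [0.46177919 0.25073097 0.20479878] [-0.21311175  0.76969251  5.24800255] 0.017043575681856424 10.6
```

View pics/F.png

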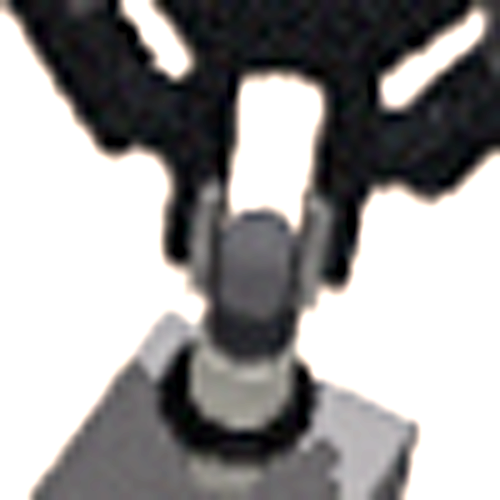

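The bullet is seated: contact came exactly at flange height, and the picture shows the head sitting on the chuck. Next I release it and grasp the handpiece by the grip.

```bash
python3 - <<'E'
from h import *
np.set_printoptions(precision=4,suppress=True)
M=np.array([.4612,.2506])
robot.set_gripper(.055)
robot.line_to([*M,.255],vel=.12)
for Y in (172.6,-7.4):
    q=robot.ik([*M,.255],[180,0,Y]);q2=robot.ik([.631,-.0455,.26],[180,0,Y]);print(Y,q,q2)
    if q is not None and abs(q[5])<170 and q2 is not None and abs(q2[5])<170: break
robot.move_pose([*M,.255],[180,0,Y])
g=robot.line_to([*M,.1675],vel=.08,guard=8)
print(g,robot.observe()["tool_pos"])
if not g:
    robot.set_gripper(0)
    o=robot.observe();print(o["gripper_width"],o["gripper_force"],o["ft_force"],o["time"])
    robot.line_to([*M,.1675+.025],vel=.06);o=robot.observe();print(o["gripper_width"],o["ft_force"])
    robot.line_to([*M,.1675+.098],vel=.1)
    robot.pause(.2);o=robot.observe();print(o["gripper_width"],o["ft_force"],o["time"])
E
```

```text
172.6 [ 14.2233  -7.4482 -12.8117  84.6366   0.      21.6233] [-15.9454  11.4396   6.9944  85.5548   0.      -8.5454]
False [0.4615 0.2507 0.1681]
0.02145543360825442 58.84414717555046 [-0.6614  0.2998  3.3975] 14.0333
0.02186828144349947 [-0.8216  0.3514 -1.8968]
0.021554247386507155 [-0.1105  0.41   -2.0701] 15.6833
```

```bash
python3 - <<'E'
from h import *
np.set_printoptions(precision=4,suppress=True)
H=np.array([.631,-.0455]);u=np.array([.9917,-.128])
P=H-.065*u
robot.line_to([*P,.2655],vel=.15);robot.pause(.4)
o=robot.observe();print(o["gripper_width"],o["ft_force"],o["tool_pos"],o["time"])
r=[]
for n,s in(("top",60),("scene",60)):
    i=robot.grab_frame(n);cv2.imwrite(f"pics/{n}4.png",i)
    x,y=proj(n,[*(H-.04*u),.17])[0].astype(int)-30;print(n,x,y)
    r.append(cv2.convertScaleAbs(cv2.resize(i[y:y+60,x:x+60],(400,400),interpolation=cv2.INTER_CUBIC),alpha=2))
cv2.imwrite("pics/G.png",np.hstack(r))
print(proj("scene",[[*P,.183],[*P,.103],[*P,.14],[*H,.16]]))
E
```

```text
0.021208726096669853 [-0.1399  0.2434 -1.3534] [ 0.5665 -0.0371  0.2655] 18.275
top 265 157
scene 247 193
[[270.6572 210.3052]
 [270.9336 230.9992]
 [270.8102 221.7595]
 [287.5526 241.1963]]
```

View pics/G.png

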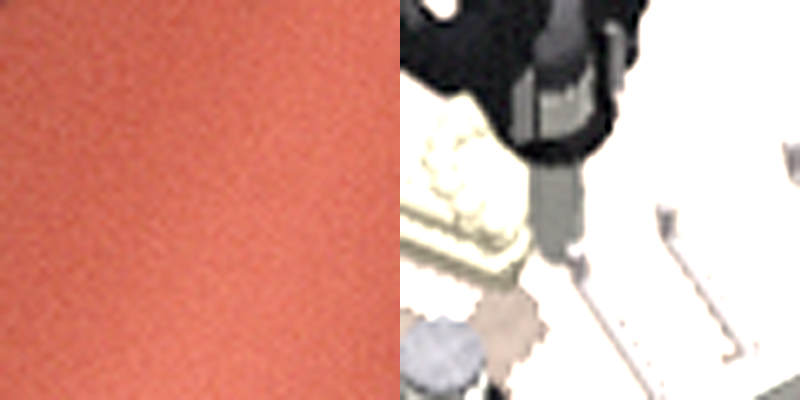

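In the scene crop the handpiece hangs upright in the grip. The tops of the free hook tips are at about (273.1,231.2) and (286.3,223.6), and the shank centreline is near column 270. I'll work out the lateral offset in the rack frame.

```bash
python3 - <<'E'
from h import *
np.set_printoptions(precision=4,suppress=True)
H=np.array([.631,-.0455]);u=np.array([.9917,-.128]);v=np.array([.128,.9917])
px=lambda X,Y:(247+(X-400)/6.667-.45,193+Y/6.667-.45)
def rk(X,Y,z):
    d=plane("scene",px(X,Y),z)[:2]-H;return np.array([d@u,d@v])
print("tips",rk(577,260,.171),rk(666,208,.171))
print("bars",rk(585,285,.160),rk(650,390,.160),rk(675,240,.160),rk(740,350,.160))
print("collar lo edge / sides",rk(496,110,.186),rk(614,110,.186),"shank bottom",rk(529,255,.103),rk(581,255,.103))
print("head",rk(565,60,.226))
E
```

```text
tips [-0.0272 -0.0165] [-0.0293  0.0148]
bars [-0.0243 -0.0155] [ 0.0151 -0.0169] [-0.0241  0.015 ] [0.017  0.0122]
collar lo edge / sides [-0.0754 -0.0158] [-0.058  0.014] shank bottom [-0.0707 -0.0088] [-0.0625  0.0052]
head [-0.0573 -0.0027]
```

```bash
python3 - <<'E'
from h import *
np.set_printoptions(precision=4,suppress=True)
H=np.array([.631,-.0455]);u=np.array([.9917,-.128])
T=H-.001*u
robot.line_to([*(H-.065*u),.260],vel=.1)
g=robot.line_to([*T,.260],vel=.05,guard=6)
o=robot.observe();print(g,o["tool_pos"],o["ft_force"],o["torque"],o["time"])
if not g:
    g=robot.line_to([*T,.2395],vel=.03,guard=5)
    o=robot.observe();print(g,o["tool_pos"],o["ft_force"],o["torque"],o["gripper_width"],o["time"])
E
```

```text
False [ 0.6299 -0.0453  0.2601] [ 0.2732  0.7831 -1.414 ] [-0.0141 -0.085   0.0056] 20.0583
True [ 0.6299 -0.0453  0.2432] [0.2618 1.119  5.2405] [-0.0072  0.0942  0.0244] 0.02176827542679051 20.6167
```

```bash
python3 - <<'E'
from h import *
np.set_printoptions(precision=4,suppress=True)
T=robot.observe()["tool_pos"]
robot.set_gripper(.042)
print(robot.line_to([T[0],T[1],.36],vel=.1,guard=8))
robot.move_pose([.40,-.25,.36],[180,0,172.6]);robot.pause(1)
o=robot.observe();print(o["tool_pos"],o["time"])
H=[.631,-.0455,.17];r=[]
for n in("top","scene"):
    i=robot.grab_frame(n);cv2.imwrite(f"pics/{n}5.png",i)
    x,y=proj(n,H)[0].astype(int)-40;print(n,x,y)
    r.append(cv2.convertScaleAbs(cv2.resize(i[y:y+80,x:x+80],(400,400),interpolation=cv2.INTER_CUBIC),alpha=2))
cv2.imwrite("pics/I.png",np.hstack(r))
E
```

```text
False
[ 0.4  -0.25  0.36] 24.45
top 258 124
scene 247 198
```

View pics/I.png

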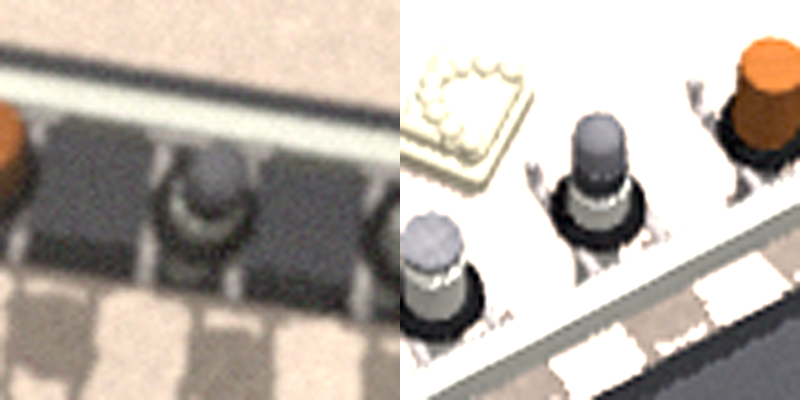

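Both views show the handpiece hanging upright on the free pair (collar at about (600,210) in the crop), with the bullet seated and the neighbours in place.

```bash
python3 -c "
from plant import robot
print(robot.job_done())"
```

```text
the job is handed in; nothing more can be done
None
```

The bullet point is seated in the chuck and the handpiece hangs upright on the free hook pair; I handed the job in shortly after the 24.5 s mark, the last camera views looked right, and no verdict came back.

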